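# Open both doors of the workshop cabinet

## Robot

A 7-joint arm with a two-finger parallel gripper is mounted at the origin on the work surface. World frame = base frame: x ahead of the robot, y to its left, z up, the work surface at z = 0. Lengths are in mm, angles in rad, forces in N, time in s.
With the tool pointing down it reaches from about 425 to 825 mm from the base axis. Payload 3.6 kg.
Tool frame: the origin (TCP) lies midway between the tips of the shut fingers; the grasp point (between the pads) lies robot.tcp_to_grasp behind it (robot.tcp_to_grasp is the distance from the TCP to the grasp point, in mm); z points along the fingers, y is the line along which they close (so a half turn about z gives the same grasp; the last joint's range is limited). The gripper opens to 85 mm and grips with 20 to 120 N. Pads are 22 mm wide; open, the fingers measure 114 mm over their backs; the gripper's body (76 mm by 85 mm) begins 54 mm behind the grasp point. The pads swing forward as they close: fully open they stand 13 mm farther back than shut.
Start: joints at [1.268, 0.615, -0.013, 1.423, 0.008, 1.103, -0.04], TCP at [177.644, -625.224, 231.297] pointing down, gripper open.
Joint ranges: [-3.12, 3.12], [-0.3, 2.06], [-1.34, 1.32], [0.26, 2.42], [-1.36, 4.5], [0.01, 1.98], [-2.84, 2.84]. Speed limits (rad/s): [2.79, 2.79, 3.14, 3.14, 3.14, 3.14, 3.14].

## Interface

Orientations are given as a unit quaternion [w, x, y, z].
In Python, from rig import robot gives the robot as it stands.
- The arm moves only by the shell command python3 -m inch 'ROWS'. ROWS is a JSON object of lists of equal length, an entry for each row: "angular": the turn, a rotation vector about the tool's x, y, z in rad, a list of three; "slide": the shift along the tool's x, y, z in cm, a list of three; "jaw": the opening, from 0 (shut) to 1 (fully open). A call has 1 to 8 rows; each row is the pose to reach, as a shift and turn from the pose commanded when the call began, along the tool's axes at that moment; what a row does not reach only later rows make up. A row lasts 1/12 s, in which the tool goes at most 41.7 mm and 7.16 degrees, less where a joint would pass 70% of its speed; a pose out of reach is approached as far as the arm can. A call with a gripper value outside its range is refused whole. The fingers move at their own pace and stop on an object; the grip force is fixed at half the most. Time passes only in rows, so rows that repeat a pose let the fingers close. It gives the time, the measured TCP pose, the force, the opening and the grip force at its end, in the units of the state.
- robot.sense(): the state, without advancing time (a new reading comes with each control period).
- robot.camera(name): name is "side" or "top"; returns a dict with "image" (420x560x3 uint8, red, green, blue), "fx", "fy", "cx", "cy" (pixels), "xyz" and "orientation" of the camera in the world. Camera axes: x right, y up, looking along -z (the intrinsics and any distortion apply to the point x, -y, -z); pixel columns grow to the right and rows downward; lengths in mm; the calibration is good to about 2 mm. A picture is of the moment at which its call begins. There is no depth.
- robot.close_job(): hands the job in; it is judged then, once.
The state is a dict: "t": time; "joint_positions": joint angles; "qvel": joint speeds; "tau": joint torques, N m; "eef_pos": TCP position; "tcp_rot": TCP orientation; "wrist_force": force on the tool from outside, world axes, zero at the start; "ft_torque": the same for the moment, N m; "finger_gap": finger opening in mm; "gripper_force": force on a finger pad.
Only numpy, scipy, OpenCV 4.12 (cv2) and the standard library are available. Lean on these libraries where they do the work, as an engineer would, in place of code of your own. Each camera call takes 0.05 s, during which the arm holds its last target. There are 200 camera calls.

## Task

The long red tap-and-die case in the steel cabinet will not come out past one door, so open both doors wide, about square to the cabinet's front or further. Turn the black latch lever down and swing the right-hand door open, then press down the red thumb tab of the bolt which that door was covering and swing the left-hand door open too. Leave the jar on the cabinet, the spray can and the carburettor standing where they are.

Things in the scene. Friction and masses are not known exactly. Their poses are not given: they have to be found in the camera images.
- cabinet: Grey-blue steel cabinet fixed on the bench: 420 wide (y), 200 deep (x), 300 high, doors facing the robot. Origin on the bench under the middle of the carcass front; x points into the cabinet, y to the robot's left. Two leaves 24 thick, z = 8 to 296, lie on the carcass front (outer faces at x = -24). Stock inside, fixed, stays 25 behind the front; the red case is on the shelf.
- latch (a joint): Turn (rad) of the black quarter-turn lever on the right-hand leaf: 0 level and latched, 1.57 straight down (stop); the leaf is free beyond about 1.0. Friction of 2 to 3 N at the lever's end; it stays where it is left. Can be pushed down from above.
- latch_pivot (a point): Point on the lever's pivot axis (parallel to cabinet x) in the lever's mid-plane: 29 in front of the right-hand leaf's face, z = 255, cabinet y = -105 when shut. Round hub of 20 diameter; lever 16 high, 14 thick (in x).
- latch_end (a point): Centre of the lever's round end (radius 8), 66 from latch_pivot. Latched, it points to cabinet -y (towards the right-hand hinge); it swings down to hang below the pivot.
- latched_leaf (a joint): Opening angle (rad) of the right-hand leaf: 0 shut, 1.9 stop. It swings towards the robot about its right-hand edge, counter-clockwise seen from above, turns easily (under 2 N at the pull) and stays where it is left. Shut, it spans y = -209 to -22; a cover strip 4 thick, flush with its face, goes on to y = +35 over the left-hand leaf's rebate.
- latched_hinge (a point): Point on the right-hand leaf's upright hinge axis, at the carcass front (cabinet x = 0, y = -210), 290 above the bench.
- latched_pull (a point): Top end, 290 above the bench, of the axis of the right-hand leaf's pull: upright round steel bar, 12 diameter, 125 long, axis 38 in front of the face (32 clear behind it); when shut at cabinet x = -62, y = -45. The upper post (10 diameter) to the leaf meets it 26 below this point: the top 20 is free all round to grip from above.
- bolt (a joint): Travel (m) of the left-hand leaf's slide bolt: 0 shot up through the strike plate, 0.020 fully drawn down (stop); the leaf is free beyond about 0.012. Slides straight down against about 3 N of friction and stays where it is left.
- bolt_tab (a point): Middle of the top face of the bolt's red thumb tab, some 290 above the bench when shot; 32 wide (y), 6 thick, standing 13 out of the floor of the rebate (x = -5 to -18). Covered until the right-hand leaf is open; then it can be pressed from above. The bolt bar is 29 to its +y side.
- strike (a point): Front middle, top face of the small steel strike plate on the cabinet roof that takes the bolt: 20 wide (y = 19 to 39), reaching out over the rebate to cabinet x = -20, z = 301 to 307. The only thing above the leaves.
- bolted_leaf (a joint): Opening angle (rad) of the left-hand leaf: 0 shut, 1.9 stop. It swings towards the robot about its left-hand edge, clockwise seen from above; held by its bolt and the cover strip, else it turns easily (under 2 N at the pull) and stays where left. Shut, its full-thickness part spans y = 39 to 209, its rebate (15 under the cover strip, floor at x = -5) y = -18 to 39.
- bolted_hinge (a point): Point on the left-hand leaf's upright hinge axis, at the carcass front (cabinet x = 0, y = +210), 290 above the bench.
- bolted_pull (a point): Top end, 290 above the bench, of the axis of the left-hand leaf's pull, a bar like the right-hand one; when shut at cabinet x = -62, y = +60.
- jar: Amber screw-top jar, 64 diameter, 85 high, standing on the rear half of the cabinet's roof; origin at the centre of its underside.
- can: White spray can with a blue band, 66 diameter, 190 high, standing on the bench to the right of the cabinet; origin at the centre of its underside.
- carburettor: Grey metal twin-barrel carburettor, about 120 x 110 x 80 high, on the bench to the left of the cabinet; origin at the centre of its underside.

How it is judged (in metres and radians):
On the way, in this order (a step that is already met when the one before it is completed fails the run):
1. the latch lever is turned down (value of joint latch above 1 rad), for 0.1 s.
2. the right-hand (latched) door is swung open (value of joint latched_leaf above 0.6 rad), for 0.1 s.
3. the bolt of the left-hand door is drawn down (value of joint bolt above 0.014 m), for 0.1 s.
4. the left-hand (bolted) door is swung open (value of joint bolted_leaf above 0.6 rad), for 0.1 s.
At the end, for the whole second after the job is handed in: Both doors stand open by more than 1.3 rad (75 degrees) and still (under 0.05 rad/s), with the bolt still drawn down by more than 12 mm (value of joint each of latched_leaf, bolted_leaf above 1.3 rad and value of joint bolt above 0.012 m and velocity of joint latched_leaf between -0.05 and 0.05 rad/s and velocity of joint bolted_leaf between -0.05 and 0.05 rad/s); the robot touches nothing.
It fails at once if the jar is shifted by more than 30 mm or tipped by more than 0.3 rad (distance of jar from where it was at the start of the episode above 0.03 m or angle between jar's own z axis and vertical above 0.3 rad).
It fails at once if the can is shifted by more than 30 mm or tipped by more than 0.3 rad (distance of can from where it was at the start of the episode above 0.03 m or angle between can's own z axis and vertical above 0.3 rad).
It fails at once if the carburettor is shifted by more than 30 mm or tipped by more than 0.3 rad (distance of carburettor from where it was at the start of the episode above 0.03 m or angle between carburettor's own z axis and vertical above 0.3 rad).
It also fails if it takes over 72 s, if anything falls off the work surface, if the arm or the gripper's body presses on something with over 40 N, if the wrist force passes 120 N, or if a joint passes its speed limit or range.

## Working session

There is one attempt and no reset: what is moved stays moved. The work goes in short steps, Python scripts to look and compute and a shell command to move; the robot and the scene stay as the last step left them, time stands still between calls to the robot, and variables do not carry over. Pictures are saved under pics/ and viewed, at most 10 in all, crops included, and the job is handed in when it is done.

```bash
ls; mkdir -p pics
python3 - <<'E'
from rig import robot
import cv2
s=robot.sense();print(s); print(robot.tcp_to_grasp)
for n in("side","top"):
    c=robot.camera(n); cv2.imwrite(f"pics/{n}0.png",c["image"][:,:,::-1]); print({k:v for k,v in c.items() if k!="image"})
E
```

```text
pics
{'t': 0.0, 'joint_positions': array([ 1.2675158 ,  0.61595439, -0.01260339,  1.42491727,  0.00807672,
        1.10336289, -0.04039169]), 'qvel': array([ 9.91357641e-04, -2.64317075e-03, -1.32550417e-03, -1.12228882e-03,
       -3.29362637e-05, -1.53198711e-03,  3.36432608e-04]), 'tau': array([ 6.93379297e-05, -4.69214952e+01,  2.59209909e-01, -1.71036386e+01,
        9.91176377e-03,  9.43248742e-03, -1.49363327e-06]), 'eef_pos': array([ 177.41896869, -624.52500709,  230.10923634]), 'tcp_rot': array([-1.28199196e-03,  9.90434794e-01,  1.37975498e-01, -1.90813407e-04]), 'wrist_force': array([0.11211728, 0.65412742, 0.36754167]), 'ft_torque': array([ 0.01901003, -0.01235045, -0.00487444]), 'gripper_force': 0.0, 'finger_gap': 85.33039730880465}
18.700000000000003
{'fx': 485.59088749912354, 'fy': 485.59088749912354, 'cx': 284.0972288409234, 'cy': 208.42503098736114, 'xyz': array([ 269.74060951, -564.91927061, 1031.58119595]), 'orientation': array([ 0.89271576,  0.32791078, -0.10417962, -0.29099778])}
{'fx': 443.43402997725764, 'fy': 443.43402997725764, 'cx': 283.5419107760911, 'cy': 216.07803521064318, 'xyz': array([ 6.04942958e+02, -1.19289838e-01,  1.45011310e+03]), 'orientation': array([ 0.71394277,  0.01863218, -0.01654887, -0.69976045])}
```

View pics/side0.png

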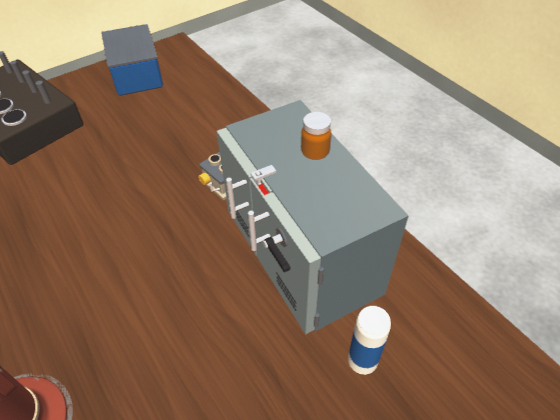

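View pics/top0.png

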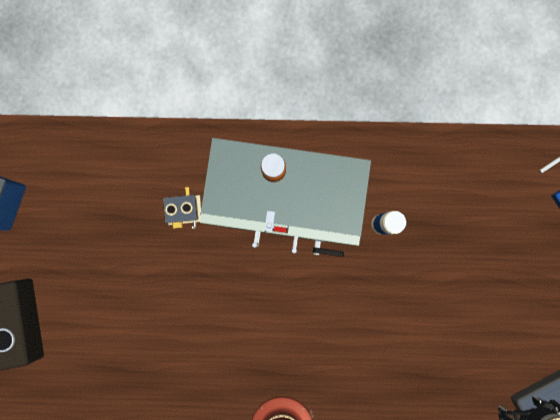

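The top view has the roof corners near (213,139), (371,160), (359,245) and (201,222). The pulls are at about (256,243) and (295,248), the red tab at (281,229), the lever end at (343,253), the can at (395,222) and the carburettor at (182,209). The jar is at (273,167). The side view agrees.

```bash
cat > h.py <<'E'
import numpy as np, cv2
from scipy.spatial.transform import Rotation as R
from rig import robot
def rot(q): return R.from_quat(np.r_[q[1:],q[0]])
def ray(c,u,v,z):
    d=rot(c["orientation"]).apply([(u-c["cx"])/c["fx"],-(v-c["cy"])/c["fy"],-1.0])
    o=np.array(c["xyz"]); return o+d*(z-o[2])/d[2]
def proj(c,p):
    q=rot(c["orientation"]).inv().apply(np.array(p)-c["xyz"])
    return c["cx"]+c["fx"]*q[0]/-q[2], c["cy"]-c["fy"]*q[1]/-q[2]
E
python3 - <<'E'
from h import *
c=robot.camera("top"); im=c["image"].astype(int)
r,g,b=im[...,0],im[...,1],im[...,2]
print(im[190,330],im[237,330],im[218,215], im[220,120])
m=((g>=r)&(g>70)).astype(np.uint8); m[:130]=0
n,l,st,_=cv2.connectedComponentsWithStats(m); k=l[190,330]; mm=(l==k).astype(np.uint8)
print(st[k])
rect=cv2.minAreaRect(cv2.findContours(mm,0,2)[0][0]); 
for p in cv2.boxPoints(rect): print("box",p,ray(c,*p,298)[:2].round(1))
cn=max(cv2.findContours(mm,0,2)[0],key=cv2.contourArea)
ap=cv2.approxPolyDP(cn,6,True)[:,0]
for p in ap: print("poly",p,ray(c,*p,298)[:2].round(1))
red=(r>150)&(g<60)&(b<60); red[300:]=0
v,u=np.nonzero(red); print("tab",u.mean(),v.mean(),u.min(),u.max(),ray(c,u.mean(),v.mean(),290))
blk=(im.sum(2)<90); blk[:240]=0;blk[262:]=0;blk[:,:310]=0;blk[:,350:]=0
v,u=np.nonzero(blk);print("lever",u.min(),u.max(),v.min(),v.max(),ray(c,u.min(),v[u==u.min()].mean(),263),ray(c,u.max(),v[u==u.max()].mean(),263))
big=cv2.resize(c["image"][130:265,160:410],None,fx=3.2,fy=3.2,interpolation=cv2.INTER_CUBIC)
cv2.imwrite("pics/crop.png",big[:,:,::-1])
E
```

```text
[143 161 158] [221 232 220] [211 226 212] [85 54 36]
[  200   138   171   115 13741]
box [196.40002 238.19998] [600.3 228.9]
box [210.82    137.26001] [865.6 198.9]
box [370.97998 160.14001] [ 813.4 -221.9]
box [356.56 261.08] [ 549.5 -187.4]
poly [212 138] [863.7 195.8]
poly [200 222] [642.5 220.8]
poly [255 230] [624.6  77.3]
poly [253 246] [583.   81.5]
poly [260 231] [622.3  64.2]
poly [292 235] [613.6 -19.1]
poly [293 252] [569.6 -22.5]
poly [298 236] [611.3 -34.7]
poly [319 248] [581.3 -89.7]
poly [320 240] [602.1 -91.9]
poly [358 245] [ 591.1 -190.6]
poly [370 160] [ 813.7 -219.4]
tab 279.6222222222222 229.04444444444445 274 285 [628.52274995  13.44864377 290.        ]
lever 313 332 248 251 [576.26825929 -76.4599005  263.        ] [ 575.96067055 -127.18496045  263.        ]
```

View pics/crop.png

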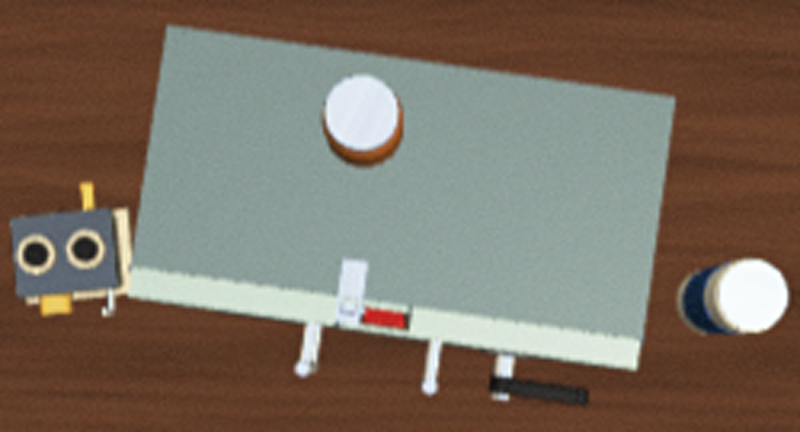

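```bash
cat >> h.py <<'E'
import json,os
if os.path.exists("cab.json"): X0,Y0,TH=json.load(open("cab.json"))
def W(x,y,z=0):
    c,s=np.cos(TH),np.sin(TH); return np.array([X0+c*x-s*y,Y0+s*x+c*y,z])
E
python3 - <<'E'
from h import *
c=robot.camera("top")
pts=[((167,25),(200,210,300)),((675,97),(200,-210,300)),((637,370),(-24,-209,296)),((130,295),(-24,209,296)),((302,368),(-62,60,290)),((430,388),(-62,-45,290)),((588,397),(-53,-179,255))]
A=np.array([p[1][:2] for p in pts],float)
B=np.array([ray(c,(u+.5)/3.2-.5+160,(v+.5)/3.2-.5+130,k[2])[:2] for (u,v),k in pts])
def f(A,B):
    a=A-A.mean(0);b=B-B.mean(0);th=np.arctan2((a[:,0]*b[:,1]-a[:,1]*b[:,0]).sum(),(a*b).sum())
    M=np.array([[np.cos(th),-np.sin(th)],[np.sin(th),np.cos(th)]]);return th,B.mean(0)-M@A.mean(0),M
th,t,M=f(A,B);print(th,t);print((B-(A@M.T+t)).round(1))
json.dump([*t,th],open("cab.json","w"))
import h;h.X0,h.Y0,h.TH=*t,th
for n,p in dict(pivot=(-53,-105,255),end=(-53,-171,255),rp=(-62,-45,290),lp=(-62,60,290),tab=(-11.5,10,290),rh=(0,-210,290),lh=(0,210,290)).items():
    w=W(*p);print(n,w.round(1),np.hypot(w[0],w[1]).round())
for n,(u,v,z) in dict(jar=(362,113,85+300),can=(748,296,190),carb=(68,255,80)).items(): print(n,ray(c,(u+.5)/3.2-.5+160,(v+.5)/3.2-.5+130,z).round(1))
d=robot.camera("side")
for p in [(-62,-45,290),(-62,60,290),(-24,-209,296),(200,210,300)]: print(proj(d,W(*p)))
s=robot.sense();print(rot(s["tcp_rot"]).as_matrix().round(3))
E
```

```text
-0.12324172626897027 [640.44426227  11.79290047]
[[-0.1  0.3]
 [ 0.3  0.7]
 [-0.5 -0.1]
 [ 0.7 -1.7]
 [ 0.1  0.5]
 [-1.1 -0.1]
 [ 0.6  0.5]]
pivot [574.9 -85.9 255. ] 581.0
end [ 566.8 -151.4  255. ] 587.0
rp [573.4 -25.2 290. ] 574.0
lp [586.3  79.  290. ] 592.0
tab [630.3  23.1 290. ] 631.0
rh [ 614.6 -196.6  290. ] 645.0
lh [666.3 220.2 290. ] 702.0
jar [781.2  32.1 385. ]
can [ 656.6 -308.2  190. ]
carb [687.7 322.9  80. ]
(np.float64(249.80665593423177), np.float64(213.41338751717365))
(np.float64(227.68587057869385), np.float64(179.91695278233925))
(np.float64(308.7382875444525), np.float64(264.38907222563273))
(np.float64(299.6105319607889), np.float64(99.94902732092828))
[[ 0.962  0.273 -0.   ]
 [ 0.273 -0.962  0.001]
 [ 0.    -0.001 -1.   ]]
```

```bash
cat > go.py <<'E'
# usage: go.py x y z [x y z ...]  cabinet-frame TCP targets (mm) -> slide in cm along present tool axes, turn to cabinet-aligned, tool down
import sys
from h import *
s=robot.sense(); T=rot(s["tcp_rot"]); p=s["eef_pos"]
c,n=np.cos(TH),np.sin(TH)
Rt=R.from_matrix(np.array([[c,n,0],[n,-c,0],[0,0,-1]]))
d=W(0,0); loc=np.array([[c,n],[-n,c]])@(p[:2]-d[:2])
print("now cab",loc.round(1),p[2].round(1),"turn",(T.inv()*Rt).as_rotvec().round(3),"gap",s["finger_gap"].round(1),"F",s["wrist_force"].round(1),"t",round(s["t"],2))
a=np.array(sys.argv[1:],float).reshape(-1,3)
for x,y,z in a: print((x,y,z),(T.inv().apply(W(x,y,z)-p)/10).round(2))
E
python3 go.py -53 -155 340 -53 -155 300
```

```text
Traceback (most recent call last):
  File "go.py", line 8, in <module>
    print("now cab",loc.round(1),p[2].round(1),"turn",(T.inv()*Rt).as_rotvec().round(3),"gap",s["finger_gap"].round(1),"F",s["wrist_force"].round(1),"t",round(s["t"],2))
                                                                                              ^^^^^^^^^^^^^^^^^^^^^
AttributeError: 'float' object has no attribute 'round'
```

```bash
sed -i 's/s\["finger_gap"\].round(1)/round(s["finger_gap"],1)/' go.py
python3 go.py -53 -155 340
```

```text
now cab [-381.1 -688.8] 230.8 turn [-0.001  0.     0.4  ] gap 85.3 F [-0.1  0.5  0.2] t 0.25
(np.float64(-53.0), np.float64(-155.0), np.float64(340.0)) [ 51.01 -36.39 -10.88]
```

```bash
python3 -m inch '{"angular":[[0,0,0],[0,0,0.05],[0,0,0.1],[0,0,0.15],[0,0,0.2],[0,0,0.25],[0,0,0.3],[0,0,0.4]],"slide":[[0,0,-4],[1,-0.7,-8],[4,-3,-10.9],[7,-5,-10.9],[10,-7,-10.9],[13,-9.2,-10.9],[16,-11.4,-10.9],[19,-13.6,-10.9]],"jaw":[0,0,0,0,0,0,0,0]}'; python3 go.py -53 -155 340
```

```text
t: 0.92
eef_pos: [324.0, -440.8, 340.4]
tcp_rot: [-0.0, 0.998, -0.063, 0.0]
wrist_force: [0.5, -0.3, -0.7]
finger_gap: -0.0
gripper_force: 0.0
now cab [-258.4 -488.1] 340.4 turn [-0.    -0.    -0.003] gap -0.0 F [ 0.5 -0.3 -0.7] t 0.92
(np.float64(-53.0), np.float64(-155.0), np.float64(340.0)) [ 20.43 -33.38   0.05]
```

```bash
python3 -m inch '{"angular":[[0,0,0],[0,0,0],[0,0,0],[0,0,0],[0,0,0],[0,0,0],[0,0,0],[0,0,0]],"slide":[[2,-3,0],[4,-6,0],[6,-9,0],[8,-12,0],[10,-15,0],[12,-18,0],[14,-21,0],[14,-21,0]],"jaw":[0,0,0,0,0,0,0,0]}'; python3 go.py -53 -155 340
```

```text
t: 1.58
eef_pos: [493.7, -241.9, 340.0]
tcp_rot: [-0.003, 0.999, -0.054, 0.002]
wrist_force: [1.6, 1.2, -0.6]
finger_gap: -0.0
gripper_force: 0.0
now cab [-114.5 -269.8] 340.0 turn [-0.007 -0.003  0.015] gap -0.0 F [ 1.6  1.2 -0.6] t 1.58
(np.float64(-53.0), np.float64(-155.0), np.float64(340.0)) [  6.32 -11.39   0.11]
```

```bash
python3 -m inch '{"angular":[[0,0,0],[0,0,0],[0,0,0],[0,0,0],[0,0,0],[0,0,0]],"slide":[[1,-2,0],[2,-4,0],[3,-7,0],[4,-9.5,0],[4,-9.5,0],[4,-9.5,0]],"jaw":[0,0,0,0,0,0]}'; python3 go.py -53 -155 275 -53 -155 230 -53 -131 230
```

```text
t: 2.08
eef_pos: [539.9, -159.8, 340.1]
tcp_rot: [-0.0, 0.998, -0.059, -0.0]
wrist_force: [-0.1, -0.4, -0.8]
finger_gap: -0.2
gripper_force: 0.0
now cab [ -78.7 -182.7] 340.1 turn [-0.001  0.     0.005] gap -0.2 F [-0.1 -0.4 -0.8] t 2.08
(np.float64(-53.0), np.float64(-155.0), np.float64(275.0)) [ 2.58 -2.75  6.51]
(np.float64(-53.0), np.float64(-155.0), np.float64(230.0)) [ 2.58 -2.75 11.01]
(np.float64(-53.0), np.float64(-131.0), np.float64(230.0)) [ 2.6  -5.15 11.01]
```

```bash
python3 -m inch '{"angular":[[0,0,0],[0,0,0],[0,0,0],[0,0,0],[0,0,0],[0,0,0]],"slide":[[2.6,-2.75,0],[2.6,-2.75,3],[2.6,-2.75,6.5],[2.6,-2.75,7.2],[2.6,-2.75,8],[2.6,-2.75,8]],"jaw":[0,0,0,0,0,0]}'; python3 go.py -53 -155 230 -53 -134 230
```

```text
t: 2.58
eef_pos: [567.7, -139.4, 259.9]
tcp_rot: [0.0, 0.998, -0.063, -0.001]
wrist_force: [-0.0, -0.3, 0.2]
finger_gap: 0.1
gripper_force: 0.0
now cab [ -53.6 -159. ] 259.9 turn [ 0.001  0.002 -0.002] gap 0.1 F [-0.  -0.3  0.2] t 2.58
(np.float64(-53.0), np.float64(-155.0), np.float64(230.0)) [ 0.06 -0.4   2.99]
(np.float64(-53.0), np.float64(-134.0), np.float64(230.0)) [ 0.06 -2.5   2.99]
```

```bash
python3 -m inch '{"angular":[[0,0,0],[0,0,0],[0,0,0],[0,0,0],[0,0,0],[0,0,0],[0,0,0],[0,0,0]],"slide":[[0,-0.2,0.8],[0,-0.4,1.6],[0,-0.4,2.4],[0,-0.4,3],[0,-1,3],[0,-1.8,3],[0,-2.5,3],[0,-2.5,3]],"jaw":[0,0,0,0,0,0,0,0]}'; python3 go.py
python3 - <<'E'
from h import *
c=robot.camera("side");im=c["image"][90:330,180:420]
cv2.imwrite("pics/s1.png",cv2.resize(im,None,fx=2.4,fy=2.4,interpolation=2)[:,:,::-1])
E
```

```text
t: 3.25
eef_pos: [570.7, -114.8, 229.8]
tcp_rot: [0.002, 0.998, -0.062, -0.001]
wrist_force: [0.5, -6.1, 0.5]
finger_gap: 0.2
gripper_force: 2.1
now cab [ -53.6 -134.2] 229.8 turn [ 0.005  0.002 -0.   ] gap 0.2 F [ 0.5 -6.1  0.5] t 3.25
```

View pics/s1.png

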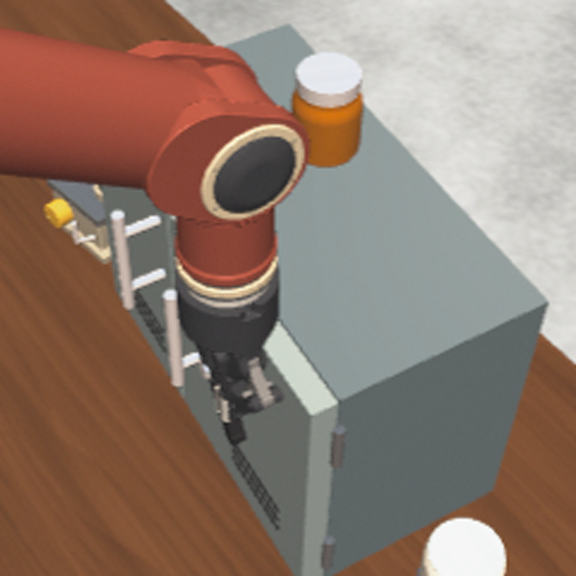

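The side view shows the lever hanging nearly straight down, with its end at crop (237,435). The next move backs off and goes over the right-hand pull.

```bash
python3 -m inch '{"angular":[[0,0,0],[0,0,0],[0,0,0],[0,0,0],[0,0,0],[0,0,0],[0,0,0]],"slide":[[0,1,0],[0,1.2,-3],[0,1.2,-6.5],[-0.2,-1,-9],[-0.8,-5,-9],[-0.8,-8.9,-9],[-0.8,-8.9,-9]],"jaw":[0,0,0,0.3,0.5,0.5,0.5]}'; python3 go.py -62 -45 300 -62 -45 265
```

```text
t: 3.88
eef_pos: [574.5, -10.1, 320.8]
tcp_rot: [-0.006, 0.999, -0.053, -0.0]
wrist_force: [0.3, 1.5, -0.8]
finger_gap: 43.0
gripper_force: 0.0
now cab [-62.7 -29.9] 320.8 turn [-0.011  0.001  0.017] gap 43.0 F [ 0.3  1.5 -0.8] t 3.88
(np.float64(-62.0), np.float64(-45.0), np.float64(300.0)) [0.05 1.54 2.06]
(np.float64(-62.0), np.float64(-45.0), np.float64(265.0)) [0.05 1.58 5.56]
```

```bash
python3 -m inch '{"angular":[[0,0,0],[0,0,0],[0,0,0]],"slide":[[0,0,0],[0,0,0],[0,0,0]],"jaw":[0.5,0.5,0.5]}'; python3 go.py -62 -45 300 -62 -45 265
```

```text
t: 4.13
eef_pos: [574.2, -24.9, 319.8]
tcp_rot: [0.0, 0.998, -0.062, -0.001]
wrist_force: [-0.0, 0.1, 0.1]
finger_gap: 42.7
gripper_force: 0.0
now cab [-61.2 -44.6] 319.8 turn [ 0.001  0.001 -0.002] gap 42.7 F [-0.   0.1  0.1] t 4.13
(np.float64(-62.0), np.float64(-45.0), np.float64(300.0)) [-0.07  0.04  1.98]
(np.float64(-62.0), np.float64(-45.0), np.float64(265.0)) [-0.07  0.04  5.48]
```

Overshoot settles out. Lower onto the pull and grip it.

```bash
python3 -m inch '{"angular":[[0,0,0],[0,0,0],[0,0,0],[0,0,0],[0,0,0],[0,0,0],[0,0,0],[0,0,0]],"slide":[[-0.1,0,2],[-0.1,0,4],[-0.1,0,5.5],[-0.1,0,5.5],[-0.1,0,5.5],[-0.1,0,5.5],[-0.1,0,5.5],[-0.1,0,5.5]],"jaw":[0.5,0.5,0.5,0.5,0,0,0,0]}'; python3 go.py
python3 - <<'E'
from h import *
s=robot.sense();T=rot(s["tcp_rot"]);p=s["eef_pos"]
for a in np.arange(.1,1.71,.1):
    v=np.array([-62,165]);q=np.array([[np.cos(a),-np.sin(a)],[np.sin(a),np.cos(a)]])@v+[0,-210]
    print(round(a,1),(T.inv().apply(W(*q)-W(-62,-45))/10).round(2)[:2])
E
```

```text
t: 4.8
eef_pos: [574.3, -22.5, 266.7]
tcp_rot: [-0.001, 0.998, -0.061, 0.001]
wrist_force: [-0.4, 2.0, 1.5]
finger_gap: 9.7
gripper_force: 58.5
now cab [-61.4 -42.1] 266.7 turn [-0.002 -0.002  0.001] gap 9.7 F [-0.4  2.   1.5] t 4.8
0.1 [-1.62  0.7 ]
0.2 [-3.16  1.56]
0.3 [-4.6   2.57]
0.4 [-5.94  3.71]
0.5 [-7.16  4.99]
0.6 [-8.24  6.38]
0.7 [-9.18  7.87]
0.8 [-9.96  9.44]
0.9 [-10.59  11.09]
1.0 [-11.04  12.79]
1.1 [-11.33  14.53]
1.2 [-11.44  16.29]
1.3 [-11.37  18.05]
1.4 [-11.13  19.8 ]
1.5 [-10.71  21.51]
1.6 [-10.13  23.17]
1.7 [-9.38 24.77]
```

```bash
python3 -m inch '{"angular":[[0,0,-0.1],[0,0,-0.2],[0,0,-0.3],[0,0,-0.4],[0,0,-0.5],[0,0,-0.6],[0,0,-0.7],[0,0,-0.8]],"slide":[[-1.6,0.7,0],[-3.15,1.55,0],[-4.6,2.55,0],[-5.95,3.7,0],[-7.15,5,0],[-8.25,6.4,0],[-9.2,7.85,0],[-9.95,9.45,0]],"jaw":[0,0,0,0,0,0,0,0]}'
python3 -m inch '{"angular":[[0,0,0],[0,0,0]],"slide":[[0,0,0],[0,0,0]],"jaw":[0,0]}'
cat > arc.py <<'E'
# arc.py side a0: where is TCP in leaf terms; rows of next arc in present tool frame
import sys
from h import *
sg=1 if sys.argv[1]=="r" else -1
s=robot.sense();T=rot(s["tcp_rot"]);p=s["eef_pos"]
v0=np.array([-62,165.]) if sg>0 else np.array([-62,-150.])
H=W(0,-210*sg);M=lambda a:np.array([[np.cos(a),-np.sin(a)],[np.sin(a),np.cos(a)]])
v=M(-TH)@(p-H)[:2]; a=sg*(np.arctan2(v[1],v[0])-np.arctan2(v0[1],v0[0])); a=(a+np.pi)%(2*np.pi)-np.pi
print("leaf",round(a,3),"radius",np.hypot(*v).round(1),np.hypot(*v0).round(1),"z",p[2],s["joint_positions"].round(2))
for k in range(1,10):
    d=M(TH)@(M(sg*.1*k)@v-v); print(k,(T.inv().apply([*d,0])/10).round(2))
E
python3 arc.py r
```

```text
t: 5.47
eef_pos: [463.8, -105.2, 266.7]
tcp_rot: [0.001, 0.942, 0.335, 0.002]
wrist_force: [2.3, -0.3, -0.9]
finger_gap: 9.7
gripper_force: 59.1
t: 5.63
eef_pos: [463.2, -106.0, 266.6]
tcp_rot: [0.001, 0.944, 0.33, 0.001]
wrist_force: [-1.1, 0.6, 5.4]
finger_gap: 9.7
gripper_force: 59.6
leaf 0.795 radius 176.4 176.3 z 266.6109697185285 [ 0.39  0.32 -0.28  1.85  0.11  0.99 -0.83]
1 [-1.62  0.7   0.  ]
2 [-3.16  1.56  0.  ]
3 [-4.6   2.57  0.  ]
4 [-5.94  3.72  0.  ]
5 [-7.16  4.99  0.  ]
6 [-8.24  6.38  0.  ]
7 [-9.18  7.88  0.01]
8 [-9.97  9.46  0.01]
9 [-1.059e+01  1.110e+01  1.000e-02]
```

```bash
python3 -m inch '{"angular":[[0,0,-0.1],[0,0,-0.2],[0,0,-0.3],[0,0,-0.4],[0,0,-0.5],[0,0,-0.6],[0,0,-0.7],[0,0,-0.8]],"slide":[[-1.6,0.7,0],[-3.15,1.55,0],[-4.6,2.55,0],[-5.95,3.7,0],[-7.15,5,0],[-8.25,6.4,0],[-9.2,7.85,0],[-9.95,9.45,0]],"jaw":[0,0,0,0,0,0,0,0]}'
python3 -m inch '{"angular":[[0,0,0],[0,0,0],[0,0,0]],"slide":[[0,0,0],[0,0,0],[0,0,0]],"jaw":[0,0,0]}' ; python3 arc.py r|head -1
```

```text
t: 6.3
eef_pos: [446.2, -240.8, 266.6]
tcp_rot: [0.001, 0.738, 0.675, 0.001]
wrist_force: [0.4, 1.3, 6.2]
finger_gap: 9.9
gripper_force: 59.7
t: 6.55
eef_pos: [446.5, -241.8, 266.6]
tcp_rot: [0.002, 0.74, 0.672, 0.0]
wrist_force: [-2.3, -0.4, 5.4]
finger_gap: 9.9
gripper_force: 59.8
leaf 1.597 radius 174.1 176.3 z 266.61803499856615 [ 0.75  0.38 -0.41  1.77  0.18  1.02  0.17]
```

```bash
python3 -m inch '{"angular":[[0,0,0],[0,0,0],[0,0,0],[0,0,0],[0,0,0],[0,0,0],[0,0,0],[0,0,0]],"slide":[[0,0,0],[0,0,0],[0,0,0],[0,0,-2],[0,0,-4],[0,0,-7],[0,0,-8.5],[0,0,-8.5]],"jaw":[0.4,0.4,0.4,0.4,0.4,0.4,0.4,0.4]}';  python3 go.py -100 -150 350 -60 2 350
python3 - <<'E'
from h import *
c=robot.camera("top");im=c["image"][120:345,160:410]
cv2.imwrite("pics/t1.png",cv2.resize(im,None,fx=2.6,fy=2.6,interpolation=2)[:,:,::-1])
E
```

```text
t: 7.22
eef_pos: [447.1, -241.2, 353.9]
tcp_rot: [0.004, 0.739, 0.673, 0.002]
wrist_force: [0.8, 0.6, 0.3]
finger_gap: 34.1
gripper_force: 0.0
now cab [-160.8 -274.8] 353.9 turn [ 0.008 -0.004  1.6  ] gap 34.1 F [0.8 0.6 0.3] t 7.22
(np.float64(-100.0), np.float64(-150.0), np.float64(350.0)) [12.3   6.44  0.41]
(np.float64(-60.0), np.float64(2.0), np.float64(350.0)) [27.37 10.88  0.4 ]
```

View pics/t1.png

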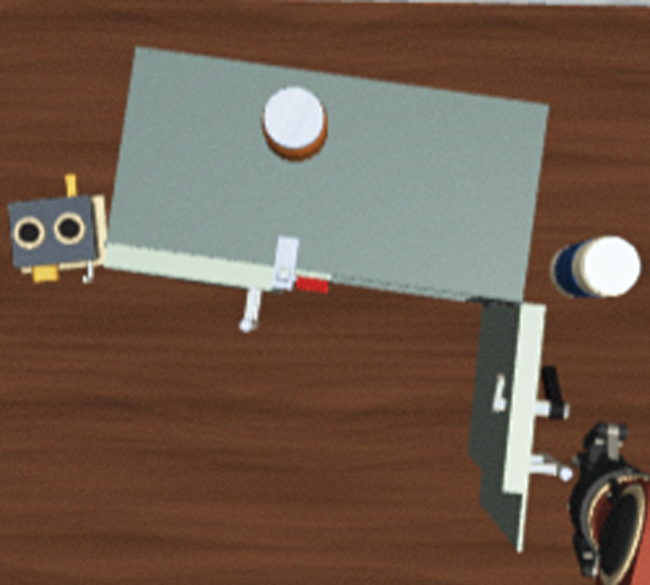

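Right leaf stands square, its pull at crop (565,473). The red tab is clear at crop (312,284), next to the strike's edge at 297. Going to the tab.

```bash
python3 -m inch '{"angular":[[0,0,0.1],[0,0,0.2],[0,0,0.3],[0,0,0.42],[0,0,0.54],[0,0,0.66],[0,0,0.78],[0,0,0.9]],"slide":[[2.5,1,0],[5,2,0],[8,3.2,0],[11,4.4,0],[14,5.6,0],[17,6.8,0],[20,8,0],[22,8.8,0]],"jaw":[0,0,0,0,0,0,0,0]}';  python3 -m inch '{"angular":[[0,0,0.12],[0,0,0.24],[0,0,0.36],[0,0,0.48],[0,0,0.6],[0,0,0.7],[0,0,0.7],[0,0,0.7]],"slide":[[0,0,0],[0,0,0],[0,0,0],[0,0,0],[0,0,0],[0,0,0],[0,0,0],[0,0,0]],"jaw":[0,0,0,0,0,0,0,0]}';python3 go.py -60 -1 320 -20 -1 300 -20 -1 268
```

```text
t: 7.93
eef_pos: [553.3, -26.1, 348.4]
tcp_rot: [-0.002, 0.959, 0.284, -0.001]
wrist_force: [0.7, 0.2, 0.7]
finger_gap: -0.4
gripper_force: 0.0
t: 8.6
eef_pos: [552.6, -30.0, 348.9]
tcp_rot: [0.0, 0.998, -0.06, -0.001]
wrist_force: [0.3, -0.1, -1.3]
finger_gap: 0.7
gripper_force: 0.0
now cab [-82.1 -52.3] 348.9 turn [0.    0.003 0.003] gap 0.7 F [ 0.3 -0.1 -1.3] t 8.6
(np.float64(-60.0), np.float64(-1.0), np.float64(320.0)) [ 2.23 -5.13  2.89]
(np.float64(-20.0), np.float64(-1.0), np.float64(300.0)) [ 6.24 -5.12  4.88]
(np.float64(-20.0), np.float64(-1.0), np.float64(268.0)) [ 6.24 -5.12  8.08]
```

```bash
python3 -m inch '{"angular":[[0,0,0],[0,0,0],[0,0,0],[0,0,0],[0,0,0],[0,0,0],[0,0,0],[0,0,0]],"slide":[[1.5,-2,0],[3,-4,0],[5,-5.1,0],[6.2,-5.1,0],[6.2,-5.1,1.5],[6.2,-5.1,2.5],[6.2,-5.1,2.5],[6.2,-5.1,2.5]],"jaw":[0,0,0,0,0,0,0,0]}';python3 go.py -20 -1 300 -20 -1 268;  python3 - <<'E'
from h import *
c=robot.camera("side");im=c["image"][110:310,160:380]
cv2.imwrite("pics/s2.png",cv2.resize(im,None,fx=3,fy=3,interpolation=2)[:,:,::-1])
E
```

```text
t: 9.27
eef_pos: [620.1, 12.4, 324.3]
tcp_rot: [0.0, 0.998, -0.061, -0.001]
wrist_force: [-0.1, -0.3, 0.5]
finger_gap: 0.2
gripper_force: 0.0
now cab [-20.3  -1.9] 324.3 turn [0.    0.003 0.001] gap 0.2 F [-0.1 -0.3  0.5] t 9.27
(np.float64(-20.0), np.float64(-1.0), np.float64(300.0)) [ 0.04 -0.09  2.43]
(np.float64(-20.0), np.float64(-1.0), np.float64(268.0)) [ 0.05 -0.09  5.63]
```

View pics/s2.png

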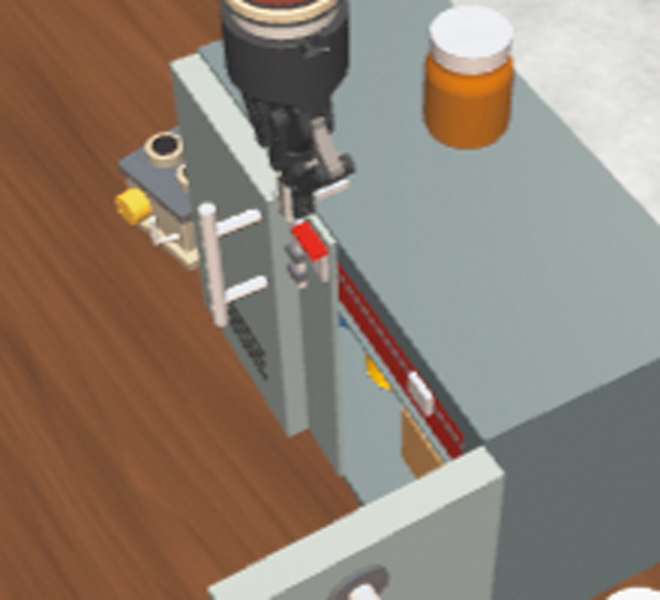

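The shut fingertips, at crop (297,208), hang above the red tab at (310,240). Press in steps.

```bash
python3 -m inch '{"angular":[[0,0,0],[0,0,0],[0,0,0],[0,0,0],[0,0,0],[0,0,0],[0,0,0],[0,0,0]],"slide":[[0,0,1],[0,0,2],[0,0,3],[0,0,3.6],[0,0,4],[0,0,4.4],[0,0,4.4],[0,0,4.4]],"jaw":[0,0,0,0,0,0,0,0]}';python3 go.py -20 -1 268
```

```text
t: 9.98
eef_pos: [621.1, 12.8, 281.2]
tcp_rot: [-0.0, 0.998, -0.061, 0.0]
wrist_force: [0.5, 0.3, -0.1]
finger_gap: -0.2
gripper_force: 0.0
now cab [-19.3  -1.4] 281.2 turn [-0. -0.  0.] gap -0.2 F [ 0.5  0.3 -0.1] t 9.98
(np.float64(-20.0), np.float64(-1.0), np.float64(268.0)) [-0.07 -0.04  1.32]
```

```bash
python3 -m inch '{"angular":[[0,0,0],[0,0,0],[0,0,0],[0,0,0]],"slide":[[0,0,0.3],[0,0,0.7],[0,0,1.1],[0,0,1.2]],"jaw":[0,0,0,0]}';python3 go.py
python3 - <<'E'
from h import *
c=robot.camera("side");im=c["image"][150:230,220:320]
cv2.imwrite("pics/s3.png",cv2.resize(im,None,fx=7,fy=7,interpolation=2)[:,:,::-1])
E
```

```text
t: 10.32
eef_pos: [621.7, 12.8, 270.0]
tcp_rot: [-0.0, 0.998, -0.062, 0.001]
wrist_force: [-1.4, 0.3, 6.5]
finger_gap: -0.2
gripper_force: 3.0
now cab [-18.8  -1.3] 270.0 turn [-0.001 -0.002  0.   ] gap -0.2 F [-1.4  0.3  6.5] t 10.32
```

View pics/s3.png

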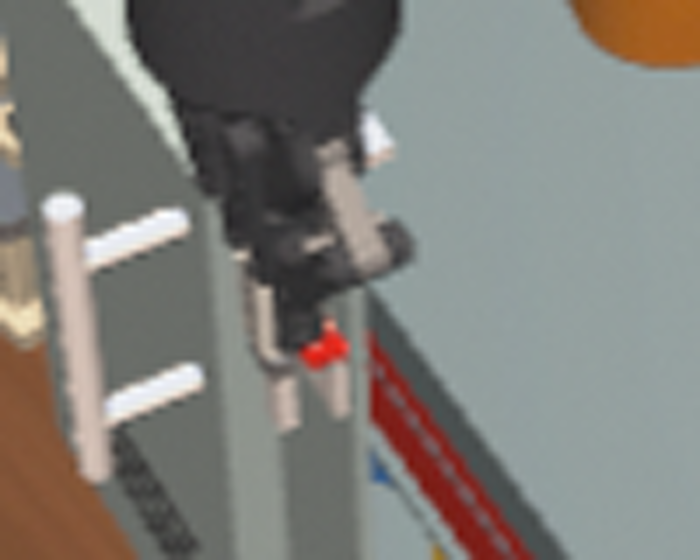

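The tab at crop (325,345) is well down under the fingers. A last small push to feel the stop, then retreat.

```bash
python3 -m inch '{"angular":[[0,0,0],[0,0,0]],"slide":[[0,0,0.2],[0,0,0.3]],"jaw":[0,0]}';python3 -m inch '{"angular":[[0,0,0],[0,0,0],[0,0,0],[0,0,0],[0,0,0],[0,0,0],[0,0,0]],"slide":[[0,0,-2],[0,0,-4],[-1,0,-5.5],[-3,-2,-5.5],[-4.3,-5,-5.5],[-4.3,-6.1,-5.5],[-4.3,-6.1,-5.5]],"jaw":[0,0,0,0,0.4,0.5,0.5]}';python3 go.py -62 60 265
```

```text
t: 10.53
eef_pos: [621.8, 12.6, 269.7]
tcp_rot: [-0.0, 0.998, -0.062, 0.002]
wrist_force: [-5.4, -0.2, 17.4]
finger_gap: 0.2
gripper_force: 8.4
t: 11.12
eef_pos: [584.8, 83.7, 321.1]
tcp_rot: [-0.002, 0.998, -0.058, -0.0]
wrist_force: [-0.4, 0.6, 0.5]
finger_gap: 36.1
gripper_force: 0.0
now cab [-64.   64.5] 321.1 turn [-0.003  0.001  0.008] gap 36.1 F [-0.4  0.6  0.5] t 11.12
(np.float64(-62.0), np.float64(60.0), np.float64(265.0)) [0.21 0.47 5.6 ]
```

The stop was felt: the force rose to 17 N with no travel.

```bash
python3 -m inch '{"angular":[[0,0,0],[0,0,0],[0,0,0]],"slide":[[0,0,0],[0,0,0],[0,0,0]],"jaw":[0.5,0.5,0.5]}'>/dev/null; python3 go.py -62 60 266
```

```text
now cab [-61.8  57.3] 320.8 turn [ 0.002  0.    -0.003] gap 42.6 F [ 0.6 -0.7 -0. ] t 11.37
(np.float64(-62.0), np.float64(60.0), np.float64(266.0)) [-0.02 -0.28  5.48]
```

```bash
python3 -m inch '{"angular":[[0,0,0],[0,0,0],[0,0,0],[0,0,0],[0,0,0],[0,0,0],[0,0,0],[0,0,0]],"slide":[[0,-0.3,2],[0,-0.3,4],[0,-0.3,5.5],[0,-0.3,5.5],[0,-0.3,5.5],[0,-0.3,5.5],[0,-0.3,5.5],[0,-0.3,5.5]],"jaw":[0.5,0.5,0.5,0.5,0,0,0,0]}'; python3 arc.py l
```

```text
t: 12.03
eef_pos: [587.3, 81.8, 267.8]
tcp_rot: [-0.001, 0.998, -0.062, 0.002]
wrist_force: [1.0, 0.6, 0.1]
finger_gap: 9.7
gripper_force: 58.6
leaf 0.003 radius 159.3 162.3 z 267.8279484472398 [-0.07  0.5  -0.17  1.54  0.09  1.11 -1.95]
1 [-1.44 -0.69 -0.  ]
2 [-2.8  -1.51 -0.01]
3 [-4.07 -2.47 -0.01]
4 [-5.24 -3.55 -0.01]
5 [-6.3  -4.74 -0.02]
6 [-7.23 -6.03 -0.02]
7 [-8.03 -7.41 -0.02]
8 [-8.69 -8.86 -0.02]
9 [ -9.2  -10.36  -0.02]
```

Joint 7 is at -1.95, so the clockwise arc would run it out of range. Release, rise, half-turn the gripper (an equivalent grasp) and regrip.

```bash
python3 -m inch '{"angular":[[0,0,0],[0,0,0],[0,0,0],[0,0,0],[0,0,0],[0,0,0],[0,0,0]],"slide":[[0,0,0],[0,0,0],[0,0,0],[0,0,-2],[0,0,-4],[0,0,-5.5],[0,0,-5.5]],"jaw":[0.5,0.5,0.5,0.5,0.5,0.5,0.5]}' |head -2
python3 -m inch '{"angular":[[0,0,-0.12],[0,0,-0.24],[0,0,-0.36],[0,0,-0.48],[0,0,-0.6],[0,0,-0.72],[0,0,-0.84],[0,0,-0.96]],"slide":[[0,0,0],[0,0,0],[0,0,0],[0,0,0],[0,0,0],[0,0,0],[0,0,0],[0,0,0]],"jaw":[0.5,0.5,0.5,0.5,0.5,0.5,0.5,0.5]}' |head -2
python3 -m inch '{"angular":[[0,0,-0.12],[0,0,-0.24],[0,0,-0.36],[0,0,-0.48],[0,0,-0.6],[0,0,-0.72],[0,0,-0.84],[0,0,-0.96]],"slide":[[0,0,0],[0,0,0],[0,0,0],[0,0,0],[0,0,0],[0,0,0],[0,0,0],[0,0,0]],"jaw":[0.5,0.5,0.5,0.5,0.5,0.5,0.5,0.5]}' |head -2
python3 -m inch '{"angular":[[0,0,-0.12],[0,0,-0.24],[0,0,-0.36],[0,0,-0.48],[0,0,-0.6],[0,0,-0.72],[0,0,-0.84],[0,0,-0.96]],"slide":[[0,0,0],[0,0,0],[0,0,0],[0,0,0],[0,0,0],[0,0,0],[0,0,0],[0,0,0]],"jaw":[0.5,0.5,0.5,0.5,0.5,0.5,0.5,0.5]}' |head -2
python3 -m inch '{"angular":[[0,0,-0.12],[0,0,-0.24],[0,0,-0.26],[0,0,-0.26],[0,0,-0.26]],"slide":[[0,0,0],[0,0,0],[0,0,0],[0,0,0],[0,0,0]],"jaw":[0.5,0.5,0.5,0.5,0.5]}' |head -2
python3 go.py -62 60 266; python3 arc.py l|head -1
```

```text
t: 12.62
eef_pos: [587.8, 81.8, 325.0]
t: 13.28
eef_pos: [585.5, 81.1, 320.1]
t: 13.95
eef_pos: [585.6, 81.1, 320.1]
t: 14.62
eef_pos: [585.6, 81.0, 320.1]
t: 15.03
eef_pos: [585.9, 81.2, 320.7]
now cab [-62.7  62.2] 320.7 turn [-1.000e-03  0.000e+00  3.138e+00] gap 42.6 F [0.  0.2 0.6] t 15.03
(np.float64(-62.0), np.float64(60.0), np.float64(266.0)) [-0.07 -0.22  5.47]
leaf 0.009 radius 160.5 162.3 z 320.7488175408957 [ 0.36  0.6  -0.96  1.44  0.49  1.36  0.83]
```

```bash
python3 -m inch '{"angular":[[0,0,0],[0,0,0],[0,0,0],[0,0,0],[0,0,0],[0,0,0],[0,0,0],[0,0,0]],"slide":[[0,-0.2,2],[0,-0.2,4],[0,-0.2,5.5],[0,-0.2,5.5],[0,-0.2,5.5],[0,-0.2,5.5],[0,-0.2,5.5],[0,-0.2,5.5]],"jaw":[0.5,0.5,0.5,0.5,0,0,0,0]}'; python3 arc.py l
```

```text
t: 15.7
eef_pos: [586.7, 81.9, 267.9]
tcp_rot: [0.002, 0.062, 0.998, 0.002]
wrist_force: [0.8, 4.0, 0.2]
finger_gap: 9.7
gripper_force: 58.5
leaf 0.007 radius 159.5 162.3 z 267.94015554720954 [ 0.36  0.64 -0.94  1.53  0.53  1.24  0.79]
1 [ 1.44  0.69 -0.  ]
2 [ 2.8   1.52 -0.  ]
3 [ 4.07  2.49 -0.  ]
4 [ 5.24  3.57 -0.  ]
5 [6.29 4.77 0.  ]
6 [7.22 6.07 0.  ]
7 [8.02 7.45 0.01]
8 [8.67 8.9  0.01]
9 [ 9.17 10.42  0.02]
```

```bash
python3 -m inch '{"angular":[[0,0,0.1],[0,0,0.2],[0,0,0.3],[0,0,0.4],[0,0,0.4],[0,0,0.4]],"slide":[[1.45,0.7,0],[2.8,1.5,0],[4.1,2.5,0],[5.25,3.55,0],[5.25,3.55,0],[5.25,3.55,0]],"jaw":[0,0,0,0,0,0]}'; python3 arc.py l
```

```text
t: 16.2
eef_pos: [538.8, 123.7, 267.9]
tcp_rot: [0.002, 0.258, 0.966, 0.002]
wrist_force: [2.9, 3.3, 0.2]
finger_gap: 10.0
gripper_force: 60.4
leaf 0.408 radius 159.8 162.3 z 267.9328497744686 [ 0.27  0.54 -0.85  1.64  0.44  1.15  0.36]
1 [ 1.44  0.7  -0.  ]
2 [ 2.8   1.53 -0.  ]
3 [4.07 2.5  0.  ]
4 [5.24 3.59 0.  ]
5 [6.29 4.79 0.  ]
6 [7.22 6.09 0.01]
7 [8.01 7.48 0.01]
8 [8.66 8.94 0.02]
9 [ 9.16 10.46  0.02]
```

Door follows, joints are comfortable. Continue.

```bash
python3 -m inch '{"angular":[[0,0,0.1],[0,0,0.2],[0,0,0.3],[0,0,0.4],[0,0,0.5],[0,0,0.6],[0,0,0.6],[0,0,0.6]],"slide":[[1.45,0.7,0],[2.8,1.5,0],[4.1,2.5,0],[5.25,3.6,0],[6.3,4.8,0],[7.2,6.1,0],[7.2,6.1,0],[7.2,6.1,0]],"jaw":[0,0,0,0,0,0,0,0]}'; python3 arc.py l|head -1
python3 -m inch '{"angular":[[0,0,0.1],[0,0,0.2],[0,0,0.3],[0,0,0.4],[0,0,0.5],[0,0,0.6],[0,0,0.6],[0,0,0.6]],"slide":[[1.45,0.7,0],[2.8,1.5,0],[4.1,2.5,0],[5.25,3.6,0],[6.3,4.8,0],[7.2,6.1,0],[7.2,6.1,0],[7.2,6.1,0]],"jaw":[0,0,0,0,0,0,0,0]}'; python3 arc.py l|head -1
```

```text
t: 16.87
eef_pos: [505.5, 211.4, 267.9]
tcp_rot: [-0.0, 0.531, 0.847, 0.0]
wrist_force: [-4.9, -0.0, 7.4]
finger_gap: 9.5
gripper_force: 61.1
leaf 1.001 radius 161.0 162.3 z 267.8528502718554 [ 0.01  0.5  -0.69  1.66  0.34  1.12 -0.33]
t: 17.53
eef_pos: [527.6, 305.7, 267.9]
tcp_rot: [-0.004, 0.757, 0.653, 0.001]
wrist_force: [-7.0, 5.6, 5.8]
finger_gap: 9.7
gripper_force: 61.0
leaf 1.608 radius 162.9 162.3 z 267.89778797950123 [-0.25  0.56 -0.52  1.48  0.28  1.17 -0.96]
```

Release, rise well clear, and check both doors.

```bash
python3 -m inch '{"angular":[[0,0,0],[0,0,0],[0,0,0],[0,0,0],[0,0,0],[0,0,0],[0,0,0],[0,0,0]],"slide":[[0,0,0],[0,0,0],[0,0,0],[0,0,-2],[0,0,-4],[0,0,-7],[0,0,-10],[0,0,-12]],"jaw":[0.5,0.5,0.5,0.5,0.5,0.5,0.5,0.5]}'; python3 -m inch '{"angular":[[0,0,0],[0,0,0],[0,0,0],[0,0,0]],"slide":[[0,0,0],[0,0,0],[0,0,0],[0,0,0]],"jaw":[0.5,0.5,0.5,0.5]}'
python3 - <<'E'
from h import *
a=robot.camera("top")["image"][120:345,130:410];b=robot.camera("side")["image"][90:315,150:430]
cv2.imwrite("pics/end.png",cv2.resize(np.hstack([a,b]),None,fx=1.42,fy=1.8,interpolation=2)[:,:,::-1])
E
```

```text
t: 18.2
eef_pos: [531.7, 300.0, 389.2]
tcp_rot: [0.001, 0.76, 0.65, 0.001]
wrist_force: [0.3, 0.7, 0.6]
finger_gap: 42.8
gripper_force: 0.0
t: 18.53
eef_pos: [530.4, 300.1, 384.5]
tcp_rot: [0.0, 0.76, 0.65, -0.002]
wrist_force: [-0.0, -0.0, -0.4]
finger_gap: 42.8
gripper_force: 0.0
```

View pics/end.png

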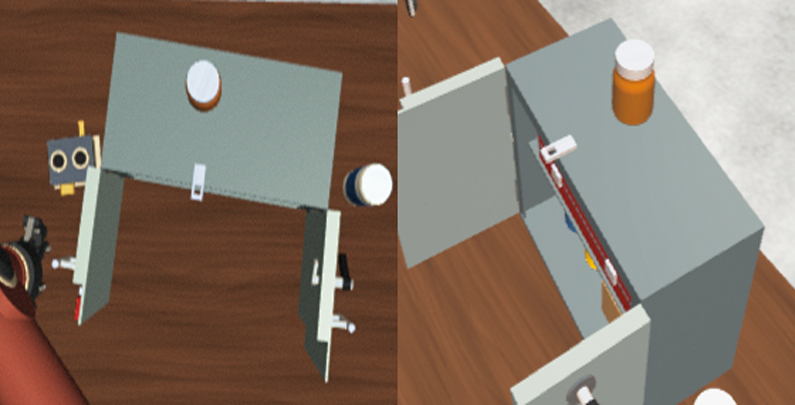

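Both leaves stand square to the front, with their pulls at (60,265) and (345,325) in the picture. The jar, can and carburettor have not moved, and the gripper is clear.

```bash
python3 -c "
from rig import robot
print(robot.close_job())"
```

```text
the job is handed in; nothing more can be done
None
```

I handed the job in with both doors open about 1.6 rad, the bolt drawn down to its stop, the jar, can and carburettor where they were, and the gripper clear; the hand-in gave no verdict.

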